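Set the eggs steaming in the rice cooker

ROBOT

A 7-joint arm with a two-finger parallel gripper is mounted at the origin on a cart in front of the work surface, level with it; the furniture and walls round the work are solid. World frame = base frame: x ahead of the robot, y to its left, z up, the work surface at z = 0. Lengths are in m, angles in rad, forces in N, time in s.
With the tool pointing down it reaches from about 0.425 to 0.875 m from the base axis. Payload 4.7 kg.
Tool frame: the origin (TCP) lies at the very end of the fingers, on their centre line; the grasp point (between the pads) lies 19 mm behind it; z points along the fingers, y is the line along which they close (so a half turn about z gives the same grasp; the last joint's range is limited). The gripper opens to 87 mm and grips with 3 to 60 N. Pads are 19 mm wide; open, the fingers measure 117 mm over their backs; the gripper's body (75 mm by 190 mm) begins 51 mm behind the grasp point.
Start: joints at [1.121, 0.321, -0.07, 1.45, 0.023, 1.371, -0.057], TCP at [0.291, -0.581, 0.223] pointing down, gripper open.
Joint ranges: [-2.86, 2.86], [-0.3, 2.09], [-1.38, 1.24], [0.06, 2.45], [-1.56, 4.7], [0.09, 2.05], [-2.69, 2.69]. Speed limits (rad/s): [2.57, 2.57, 3.14, 3.14, 3.14, 3.14, 3.14].

INTERFACE

Orientations are given as a rotation vector (axis times angle).
In Python, from bench import ctrl gives the robot as it stands.
- The arm moves only by the shell command python3 -m jog 'ROWS' [FORCE]. ROWS is JSON, a list that holds one entry, the list of rows, each a list of 7 numbers: the shift along the tool's x, y, z in mm, then the turn, a rotation vector about the tool's x, y, z in degrees, then the finger opening in mm, from 0 to 87. A call has 1 to 10 rows; each row is the pose to reach, as a shift and turn from the pose commanded when the call began, along the tool's axes at that moment; what a row does not reach only later rows make up. A row lasts 1/10 s, in which the tool goes at most 50 mm and 8.59 degrees, less where a joint would pass 70% of its speed; a pose out of reach is approached as far as the arm can. A call with a gripper value outside its range is refused whole. The fingers move at their own pace and stop on an object; FORCE is the grip in N (left out, the last holds). Time passes only in rows, so rows that repeat a pose let the fingers close. It gives the time, the measured TCP pose, the force, the opening and the grip force at its end, in the units of the state.
- ctrl.get_state(): the state, without advancing time (a new reading comes with each control period).
- ctrl.get_image(name): name is "scene" or "top" or "wrist"; returns a dict with "image" (480x640x3 uint8, red, green, blue), "depth" (480x640 float32, m along the optical axis (not along the pixel's ray), 0 where there is no reading), "fov_y" (degrees; the focal length in pixels is half the picture's height over the tangent of half this angle, whatever the lens; pixels are square), "cx", "cy" (the principal point, pixels), "k1" (the pictures are not rectified: a ray, as slopes to the right and down, at radius r is drawn at 1 + k1 r^2 times it, then the intrinsics apply), "rvec" (rotation vector, rad) and "tvec" (3), from world to camera coordinates, as OpenCV has them. Camera axes: x right, y down, z forward; pixel columns grow to the right and rows downward; lengths in m; the calibration is good to about 2 mm. A picture is of the moment at which its call begins.
- ctrl.close_job(): hands the job in; it is judged then, once.
The state is a dict: "time": time; "joint_positions": joint angles; "qd": joint speeds; "joint_torque": joint torques, N m; "position": TCP position; "tool_rot": TCP orientation; "ft_force": force on the tool from outside, world axes, zero at the start; "torque": the same for the moment, N m; "grip_width": opening from 0.0 (shut) to 1.0 (fully open); "grip_force": force on a finger pad.
Only numpy, scipy, OpenCV 4.12 (cv2) and the standard library are available. Lean on these libraries where they do the work, as an engineer would, in place of code of your own. Each camera call takes 0.05 s, during which the arm holds its last target. There are 200 camera calls.

TASK

Start the rice cooker so that the eggs inside get steamed: push the front of its open lid down until the catch clicks and holds it shut, then press the oblong steam key at the left of the sloping panel, then the large round start key at the right of the panel. Use only gentle pushes of the fingertips, take hold of nothing and lift nothing, do not press the small square cancel key, and leave the cooker and the things round it standing where they are.

Things in the scene. Friction and masses are not known exactly. Their poses are not given: they have to be found in the camera images.
- cooker: white rice cooker, 310 long (x) x 244 wide (y) x 186 mm high with the lid shut, 3 kg, standing loose. Origin: on the worktop under its middle; x points from the panel at its front (the robot's side) to the lid's hinge at its rear, y to its left, z up. Be gentle: more than 30 N between fingers and cooker counts as rough
- lid (a joint): angle of the lid about its rear hinge, rad: 0 shut, starts 0.45 to 0.75 open, ends at 1.0. Well open it stays where it is left; below about 0.3 a spring lifts it again to about there unless the catch holds it. Pushing it down takes about 5 N at the front; below about 0.07 rad the catch in the middle of its front edge adds some 6 N, then snaps over, and the lid stays within 0.01 rad of shut
- lid_hinge (a point): middle of the lid's hinge line, which runs along the cooker's y axis; on the cooker at x = +135, y = 0, z = +137 mm. The lid is a shallow white dome 228 long x 242 wide x 45 mm high
- lid_press (a point): the spot to push on the lid: on its upper face, midway across, 42 mm behind its front edge; 182 mm from the hinge line along the lid and 42 mm square to it (on the cooker at x = -47, y = 0, z = +179 mm when shut). Its z axis is square to the lid's base and points out of the lid
- release_pad (a point): top of the lid-release pad, a flat grey bar 50 wide (y) x 17 mm, at the top of the panel just in front of the lid's front edge; pressing it frees the lid again
- steam_key_top (a point): middle of the top of the steam key: oblong grey key 32 wide (y) x 19 mm at the left end (+y) of the dark panel, left of the display. The panel slopes 14 degrees down to the cooker's front; this frame's z points out of the key, square to the panel. The key tops stand about 4 mm over the dark panel and 104 mm over the worktop
- steam_key (a joint): travel of the steam key, m: 0 up, 0.004 fully down. Springs back when let go; starts to move at 1.2 N, fully down at 4 N. Pressed when more than 2.5 mm down
- start_key_top (a point): middle of the top of the start key: round grey key 27 mm across at the right end of the panel (-y side), the only round one; same height and slope as the steam key, 160 mm from it
- start_key (a joint): travel of the start key, m, as for the steam key
- cancel_key (a joint): travel of the cancel key, m, as for the steam key: a small square grey key, 16 x 16 mm, between the display and the start key, 46 mm from the start key's middle; not to be pressed
- salt_shaker: glass salt shaker with a steel top, 44 mm across, 90 mm high, standing to the right of the cooker; origin under its middle. Leave alone
- spice_jar: spice jar with a dark cap, 40 mm across, 105 mm high, standing to the right of the cooker; origin under its middle. Leave alone
- egg_timer: wind-up kitchen timer, 66 mm across, 62 mm high, standing to the left of the cooker; origin under its middle. Leave alone
- teaspoon: teaspoon, 130 mm long, lying to the right of the cooker; origin under its middle. Leave alone

How it is judged:
By the outcome, as a careful person would: the job done as asked, in the order asked, and still so for the second after the job is handed in, with the robot touching nothing.
It also fails if it takes over 48 s, if anything falls off the work surface, if the arm or the gripper's body presses on something with over 40 N, if the wrist force passes 120 N, or if a joint passes its speed limit or range.

## Working session

There is one attempt and no reset: what is moved stays moved. The work goes in short steps, Python scripts to look and compute and a shell command to move; the robot and the scene stay as the last step left them, time stands still between calls to the robot, and variables do not carry over. Pictures are saved under pics/ and viewed, at most 10 in all, crops included, and the job is handed in when it is done.

```bash
mkdir -p pics; cat > h.py <<'E'
import numpy as np, cv2, pickle
from bench import ctrl
from scipy.spatial.transform import Rotation as R
def snap(n,f):
    d=ctrl.get_image(n); pickle.dump(d,open(f'pics/{f}.pkl','wb')); cv2.imwrite(f'pics/{f}.png',d['image'][:,:,::-1]); return d
def load(f): return pickle.load(open(f'pics/{f}.pkl','rb'))
def K(d):
    f=240/np.tan(np.radians(d['fov_y'])/2); return np.array([[f,0,d['cx']],[0,f,d['cy']],[0,0,1.]])
def ray(d,uv):
    p=cv2.undistortPoints(np.array([[uv]],float),K(d),np.array([d['k1'],0,0,0.]))[0,0]
    Rm=R.from_rotvec(np.ravel(d['rvec'])).as_matrix(); t=np.ravel(d['tvec'])
    return -Rm.T@t, Rm.T@np.array([p[0],p[1],1])
def onz(d,uv,z):
    o,v=ray(d,uv); return o+v*(z-o[2])/v[2]
def dep(d,uv):
    o,v=ray(d,uv); u,w=map(int,np.round(uv)); a=d['depth'][w-2:w+3,u-2:u+3]; return o+v*np.median(a[a>0])
def tri(d1,a,d2,b):
    o,v=ray(d1,a);p,w=ray(d2,b); s=np.linalg.lstsq(np.c_[v,-w],p-o,rcond=None)[0]
    return (o+s[0]*v+p+s[1]*w)/2, np.linalg.norm(o+s[0]*v-p-s[1]*w)
def proj(d,X):
    return cv2.projectPoints(np.array([X],float),np.ravel(d['rvec']),np.ravel(d['tvec']),K(d),np.array([d['k1'],0,0,0.]))[0].ravel()
E
python3 -c "
from h import *
for n in('scene','top'):
  d=snap(n,n+'0'); print(n,d['k1'],d['fov_y'],ray(d,(320,240)))
print(ctrl.get_state())"
```

```text
scene -0.10678980738954436 48.05318707860465 (array([-0.04117331,  0.4464883 ,  1.04206909]), array([ 0.54095865, -0.35371768, -0.76307532]))
top 0.0290566476065213 44.295346478785724 (array([0.42133673, 0.03968493, 1.11709576]), array([ 1.96723284e-01, -9.66550426e-05, -9.80508135e-01]))
{'time': 0.1, 'joint_positions': array([ 1.12107083,  0.32173921, -0.07007967,  1.45153263,  0.02261363,
        1.37079959, -0.05688916]), 'qd': array([-4.19060843e-04, -4.41221395e-05,  4.55202582e-04, -2.39741019e-03,
       -4.26892009e-05,  5.60872432e-04, -1.90519896e-03]), 'joint_torque': array([-2.68836202e-04, -4.92573130e+01, -4.06032633e-01, -3.13396919e+01,
       -6.41976669e-02,  3.95215326e-02,  5.76041998e-05]), 'position': array([ 0.2905244 , -0.58091652,  0.22158736]), 'tool_rot': array([-3.05589901e+00, -7.21745210e-01,  7.73367298e-04]), 'ft_force': array([ 0.13573758, -0.03692523, -0.59020572]), 'torque': array([-0.00902836, -0.00356326,  0.00537003]), 'grip_force': 0.0, 'grip_width': 1.0009314770148672}
```

View pics/scene0.png

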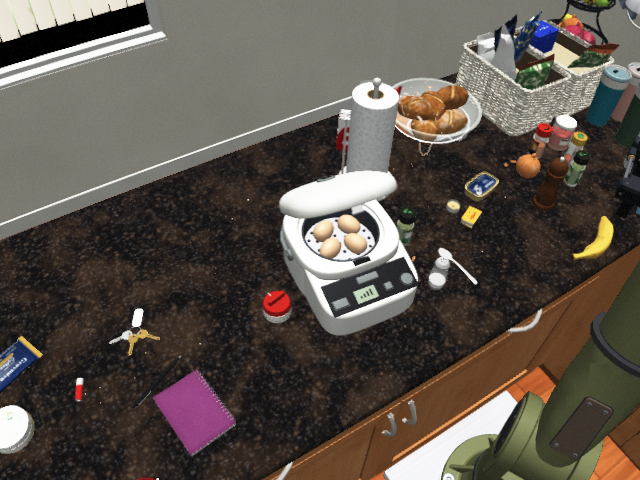

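View pics/top0.png

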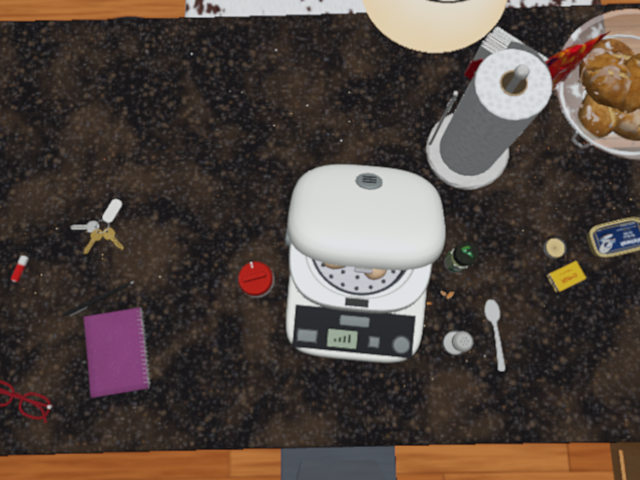

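The scene view shows the cooker with its lid open, keys near (337,303) for steam and (406,279) for start. In the top view steam is near (307,336), start near (401,345), cancel near (374,342), the release pad near (354,321), and the lid's front edge around row 265. I'll segment the keys next.

```bash
cat > k.py <<'E'
from h import *
a=load('top0');b=load('scene0')
def keys(d,x0,x1,y0,y1,thr=75):
    g=cv2.cvtColor(d['image'],cv2.COLOR_RGB2GRAY)[y0:y1,x0:x1]
    m=((g>thr)&(g<190)).astype(np.uint8)
    n,l,s,c=cv2.connectedComponentsWithStats(m,connectivity=4)
    for i in range(1,n):
        if 30<s[i,4]<900: print(c[i]+[x0,y0],s[i,2:])
print('top');keys(a,285,430,305,362);print('scene');keys(b,315,425,250,325)
t=cv2.resize(a['image'][290:365,280:430],None,fx=4,fy=4,interpolation=2)
s=cv2.resize(b['image'][250:325,290:440],None,fx=4,fy=4,interpolation=2)
cv2.imwrite('pics/c.png',np.vstack([t,s])[:,:,::-1])
for n,p,q in(('steam',(307,336),(337,303)),('start',(401,345),(406,279)),):
    print(n,tri(a,p,b,q),onz(a,p,.104),onz(b,q,.104),dep(a,p),dep(b,q))
E
python3 k.py
```

```text
top
[360.25710015 316.57399103] [141  50 669]
[354.14473684 320.66118421] [ 31  13 304]
[341.74141049 338.31103074] [ 32  21 553]
[306.7188755  335.04016064] [ 21  14 249]
[373.63559322 341.49152542] [ 12  12 118]
[400.82845188 344.20920502] [ 17  18 239]
[349.98364486 355.30373832] [111  15 428]
scene
[338.48214286 255.66964286] [ 57  12 224]
[357.18367347 251.32653061] [15  5 49]
[355.65275142 268.93358634] [ 82  32 527]
[366.81481481 277.08641975] [ 23  13 162]
[406.62393162 278.18803419] [ 12  12 117]
[387.94915254 285.20338983] [10 10 59]
[367.         293.35714286] [14 11 56]
[340.26751592 303.43949045] [ 20  14 157]
steam (array([0.46068466, 0.06736587, 0.09901416]), np.float64(0.004335708866460197)) [0.4590852  0.06559214 0.104     ] [0.4594843  0.07096771 0.104     ] [0.45910191 0.06560361 0.10355162] [0.45912495 0.07123723 0.1046733 ]
start (array([ 0.43992014, -0.094649  ,  0.09639031]), np.float64(0.002657941440324463)) [ 0.44066187 -0.09265884  0.104     ] [ 0.43522307 -0.09133151  0.104     ] [ 0.44066089 -0.09265211  0.10405152] [ 0.43521411 -0.0913214   0.10401763]
```

View pics/c.png

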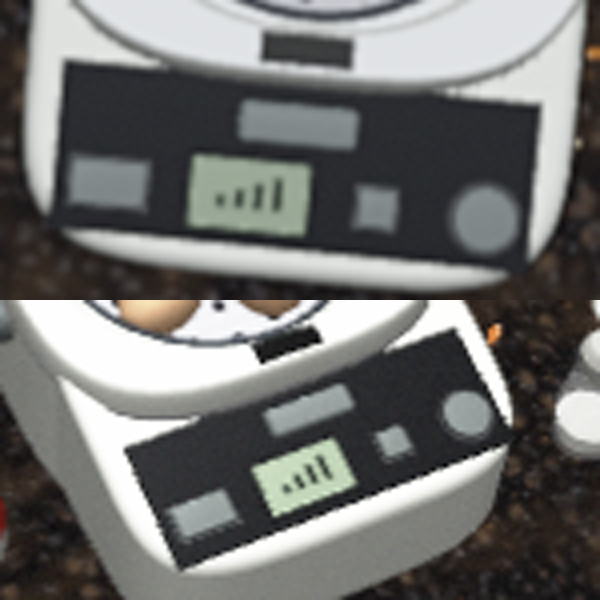

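Top crop: steam key left at about (306.7,335), start key right at about (400.8,344.2), cancel at (373.6,341.5), release pad at (354,320.7). The scene crop shows the same layout. Next: the cooker frame and lid angle.

```bash
cat > k2.py <<'E'
from h import *
a=load('top0');b=load('scene0')
P={}
for n,p,q in(('steam',(306.7,335),(340.0,303.4)),('start',(400.8,344.2),(406.6,278.2)),('cancel',(373.6,341.5),(388,285.2)),('pad',(354.1,320.7),(366.8,277.1))):
    P[n]=tri(a,p,b,q)[0]; print(n,tri(a,p,b,q),onz(a,p,.104),onz(b,q,.104))
print(np.linalg.norm(P['steam']-P['start']),np.linalg.norm(P['start']-P['cancel']))
s,t=[(onz(a,p,.104)+onz(b,q,.104))[:2]/2 for p,q in(((306.7,335),(340.0,303.4)),((400.8,344.2),(406.6,278.2)))]
y=(s-t)/np.linalg.norm(s-t); x=np.array([y[1],-y[0]]); print('x axis',x,np.degrees(np.arctan2(x[1],x[0])),'mid',(s+t)/2)
# lid profile along cooker midline from top depth, s=dist along x from key line
m=(s+t)/2
v,u=np.mgrid[150:365:1,285:450:1]; 
X=[]
for uu,vv in zip(u.ravel(),v.ravel()):
    z=a['depth'][vv,uu]
    if z>0:
        o,r=ray(a,(uu,vv)); X.append(o+r*z)
X=np.array(X); q=(X[:,:2]-m)
sx=q@x; sy=q@y
for c in np.arange(-.04,.32,.01):
    k=(abs(sy)<.012)&(abs(sx-c)<.004)
    if k.any(): print(round(c,3),np.round([np.median(X[k,2]),X[k,2].max()],4))
k=(X[:,2]>.2); print('lid sy range',np.percentile(sy[k],[0.2,99.8]))
k=(X[:,2]>.03);print('all sy,sx range',np.percentile(sy[k],[.2,99.8]),np.percentile(sx[k],[.2,99.8]))
E
python3 k2.py
```

```text
steam (array([0.45986189, 0.06492703, 0.09792093]), np.float64(0.0034613984693897598)) [0.46077032 0.06606884 0.104     ] [0.45546007 0.06612558 0.104     ]
start (array([ 0.44047317, -0.09489282,  0.09874658]), np.float64(0.004862085383228235)) [ 0.44199453 -0.09239169  0.104     ] [ 0.43626866 -0.09377263  0.104     ]
cancel (array([ 0.44609966, -0.04890143,  0.0986933 ]), np.float64(0.004422963262098823)) [ 0.44744042 -0.04679974  0.104     ] [ 0.44193901 -0.04779887  0.104     ]
pad (array([ 0.48124954, -0.01642958,  0.1095346 ]), np.float64(0.004276942213947376)) [ 0.4830099  -0.01513316  0.104     ] [ 0.48291809 -0.02078223  0.104     ]
0.16099375379627257 0.04633431288847602
x axis [ 0.99296359 -0.11842002] -6.800926046235636 mid [ 0.4486234  -0.01349248]
-0.04 [0.0011 0.0046]
-0.03 [0.0037 0.0915]
-0.02 [0.0928 0.0985]
-0.01 [0.0975 0.1022]
0.0 [0.1002 0.1043]
0.01 [0.1029 0.108 ]
0.02 [0.1049 0.1083]
0.03 [0.1135 0.1181]
0.04 [0.1146 0.1191]
0.05 [0.1159 0.1381]
0.06 [0.1355 0.1397]
0.07 [0.1345 0.1411]
0.08 [0.1284 0.1332]
0.09 [0.0823 0.0894]
0.1 [0.2565 0.285 ]
0.11 [0.2865 0.2934]
0.12 [0.2921 0.2979]
0.13 [0.2931 0.2971]
0.14 [0.2899 0.294 ]
0.15 [0.2859 0.2902]
0.16 [0.2799 0.2839]
0.17 [0.2726 0.2784]
0.18 [0.2655 0.2708]
0.19 [0.2587 0.264 ]
0.2 [0.2516 0.257 ]
0.21 [0.2438 0.2472]
0.22 [0.2369 0.2421]
0.23 [0.2291 0.2329]
0.24 [0.2253 0.23  ]
0.25 [0.2179 0.2225]
0.26 [0.2101 0.216 ]
0.27 [0.1935 0.204 ]
0.28 [0.1848 0.1899]
0.29 [0.1743 0.1767]
lid sy range [-0.11377499  0.12113604]
all sy,sx range [-0.16807857  0.12674757] [-0.02792829  0.36248531]
```

Consistency checks pass: the keys are 161 mm apart (160 given) and stand at z ≈ 0.10, start to cancel is 46 mm, and the lid fits about 0.68 rad. I'll work out the move to hover above the lid.

```bash
cat > go.py <<'E'
import sys
from h import *
# cooker key-line frame
m=np.array([.4486,-.0135]); x=np.array([.993,-.1184]); y=np.array([.1184,.993])
def row(P,tilt=0,s=None):
    s=s or ctrl.get_state(); R0=R.from_rotvec(s['tool_rot'])
    X=np.array([*x,0]);X/=np.linalg.norm(X); Z=np.array([0,0,-1.]); Y=np.cross(Z,X)
    Rt=R.from_matrix(np.c_[X,Y,Z])
    Rt=Rt*R.from_euler('y',tilt,degrees=True)  # + tilt: tip pushes away from robot
    return np.round(np.r_[R0.inv().apply(P-s['position'])*1e3,np.degrees((R0.inv()*Rt).as_rotvec())],1)
def W(sx,sy,z): return np.array([*(m+sx*x+sy*y),z])
if __name__=='__main__':
    a=list(map(float,sys.argv[1:])); P=W(*a[:3]); print('world',P); print(row(P,*(a[3:4])))
E
python3 go.py .14 .003 .35
```

```text
world [ 0.5879752 -0.027097   0.35     ]
[ 5.138e+02 -3.624e+02 -1.279e+02 -1.000e-01  0.000e+00  3.340e+01]
```

```bash
python3 -m jog '[[[0,0,-50,0,0,0,0],[0,0,-100,0,0,0,0],[0,0,-130,0,0,0,0],[514,-362,-130,0,0,33.4,0],[514,-362,-130,0,0,33.4,0],[514,-362,-130,0,0,33.4,0],[514,-362,-130,0,0,33.4,0],[514,-362,-130,0,0,33.4,0],[514,-362,-130,0,0,33.4,0],[514,-362,-130,0,0,33.4,0]]]'; python3 go.py .14 .003 .35
```

```text
time: 1.1
position: [0.4555, -0.274, 0.3523]
tool_rot: [3.136, -0.187, -0.001]
ft_force: [1.3, -0.2, -0.4]
grip_width: 0.169
grip_force: 0.0
world [ 0.5879752 -0.027097   0.35     ]
[ 102.2 -260.9    2.2    0.     0.    -0. ]
```

```bash
python3 -m jog '[[[102,-261,2,0,0,0,0],[102,-261,2,0,0,0,0],[102,-261,2,0,0,0,0],[102,-261,2,0,0,0,0],[102,-261,2,0,0,0,0],[102,-261,2,0,0,0,0],[102,-261,2,0,0,0,0],[102,-261,2,0,0,0,0]]]'; python3 go.py .15 .003 .285
python3 -c "
from h import *
d=snap('wrist','w1');print(ray(d,(320,240)))"
```

```text
time: 1.9
position: [0.5872, -0.0285, 0.3498]
tool_rot: [3.136, -0.184, -0.002]
ft_force: [0.2, -0.3, 0.2]
grip_width: 0.006
grip_force: 0.0
world [ 0.5979052 -0.028281   0.285    ]
[10.7 -1.5 64.8  0.   0.1  0.1]
(array([ 0.66104909, -0.03731074,  0.51088152]), array([-0.26116683,  0.02568137, -0.9650049 ]))
```

View pics/w1.png

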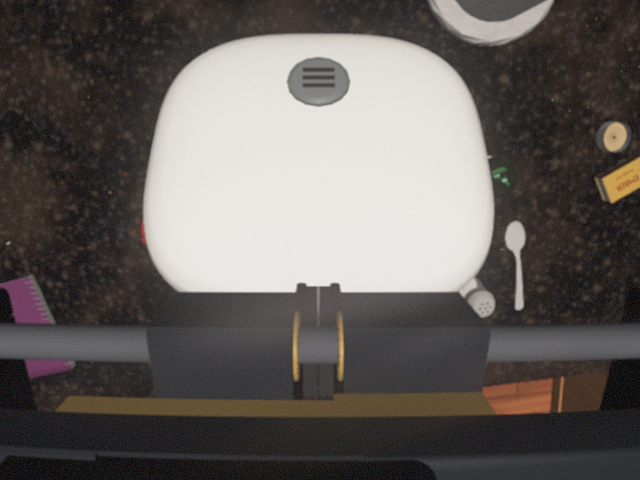

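The wrist view shows the lid centred under the fingers: lid edges at columns 145 to 493, with the vent and fingertip both at 319. Pushing down along the arc.

```bash
python3 -m jog '[[[9,0,35,0,0,0,0],[9,0,52,0,0,0,0],[8,0,58,0,0,0,0],[5,0,64,0,0,0,0],[2,0,70,0,0,0,0],[-2,0,76,0,0,0,0],[-8,0,82,0,0,0,0],[-15,0,89,0,0,0,0],[-20,0,96,0,0,0,0],[-26,0,103,0,0,0,0]]]'; python3 go.py .1035 .003 .231
```

```text
time: 2.95
position: [0.5614, -0.0258, 0.2472]
tool_rot: [3.136, -0.187, 0.002]
ft_force: [2.0, -0.5, 1.9]
grip_width: 0.006
grip_force: 1.2
world [ 0.5517307 -0.0227754  0.231    ]
[-9.9 -1.9 16.2  0.  -0.1 -0. ]
```

```bash
python3 -m jog '[[[-4,-1,6,0,0,0,0],[-7,-1,11,0,0,0,0],[-10,-1,16,0,0,0,0],[-13,-1,22,0,0,0,0],[-16,-1,28,0,0,0,0],[-19,-1,34,0,0,0,0],[-21,-1,38,0,0,0,0],[-23,-1,43,0,0,0,0],[-25,-1,48,0,0,0,0],[-26,-1,52,0,0,0,0]]]'; python3 go.py .083 .003 .179
```

```text
time: 3.95
position: [0.5357, -0.0215, 0.1953]
tool_rot: [-3.136, 0.187, 0.0]
ft_force: [1.8, -1.1, 3.9]
grip_width: 0.004
grip_force: 2.2
world [ 0.5313742 -0.0203482  0.179    ]
[-4.4 -0.6 16.3 -0.   0.  -0. ]
```

```bash
python3 -m jog '[[[-1,0,3,0,0,0,0],[-2,0,6,0,0,0,0],[-2,0,8,0,0,0,0],[-3,0,10,0,0,0,0],[-3,0,12,0,0,0,0],[-3,0,13,0,0,0,0]]]'; python3 go.py .083 .003 .179
```

```text
time: 4.55
position: [0.5324, -0.0211, 0.1833]
tool_rot: [3.136, -0.187, -0.001]
ft_force: [-3.6, 0.5, 9.5]
grip_width: 0.006
grip_force: 4.8
world [ 0.5313742 -0.0203482  0.179    ]
[-1.1 -0.6  4.3  0.   0.1 -0. ]
```

```bash
for i in 1; do python3 -m jog '[[[0,0,1,0,0,0,0],[0,0,2,0,0,0,0],[0,0,3,0,0,0,0]]]'; done; python3 -m jog '[[[0,0,1,0,0,0,0],[0,0,2,0,0,0,0],[0,0,2,0,0,0,0]]]'
```

```text
time: 4.85
position: [0.5314, -0.021, 0.1793]
tool_rot: [-3.136, 0.186, 0.005]
ft_force: [-2.2, 0.2, 3.7]
grip_width: 0.007
grip_force: 2.6
time: 5.15
position: [0.5324, -0.0214, 0.1766]
tool_rot: [-3.136, 0.187, 0.002]
ft_force: [-0.2, 0.0, 0.9]
grip_width: 0.008
grip_force: 0.1
```

```bash
python3 -m jog '[[[0,0,1,0,0,0,0],[0,0,2,0,0,0,0],[0,0,2,0,0,0,0]]]'
```

```text
time: 5.45
position: [0.5328, -0.0216, 0.1755]
tool_rot: [3.136, -0.187, -0.0]
ft_force: [-0.7, 0.8, 0.5]
grip_width: 0.006
grip_force: 0.4
```

```bash
python3 -m jog '[[[0,0,1,0,0,0,0],[0,0,2,0,0,0,0],[0,0,3,0,0,0,0]]]'; python3 -c "
from h import *
d=snap('scene','s2')
cv2.imwrite('pics/s2c.png',cv2.resize(d['image'][140:340,250:450],None,fx=3,fy=3,interpolation=2)[:,:,::-1])"
```

```text
time: 5.75
position: [0.5328, -0.0216, 0.1742]
tool_rot: [3.135, -0.187, 0.0]
ft_force: [-6.7, -0.2, 15.6]
grip_width: 0.009
grip_force: 7.9
```

View pics/s2c.png

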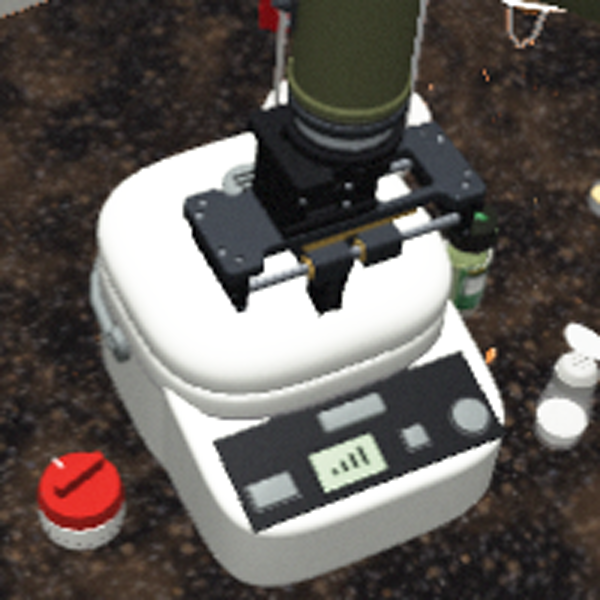

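The scene crop shows the lid shut under the fingertip, with resistance rising to 15.6 N after the snap. I'll lift off, check that it holds, and re-measure the keys.

```bash
python3 -m jog '[[[0,0,-20,0,0,0,0],[0,0,-60,0,0,0,0],[0,0,-100,0,0,0,0],[0,0,-130,0,0,0,0],[100,0,-130,0,0,0,0],[100,0,-130,0,0,0,0],[100,0,-130,0,0,0,0]]]'; cat > k3.py <<'E'
from h import *
a=snap('top','t3');b=snap('scene','s3')
def keys(d,x0,x1,y0,y1,thr=75):
    g=cv2.cvtColor(d['image'],cv2.COLOR_RGB2GRAY)[y0:y1,x0:x1]
    m=((g>thr)&(g<190)).astype(np.uint8)
    n,l,s,c=cv2.connectedComponentsWithStats(m,connectivity=4)
    for i in range(1,n):
        if 50<s[i,4]<400: print(c[i]+[x0,y0],s[i,2:])
print('top');keys(a,285,430,305,362);print('scene');keys(b,315,425,250,325)
for X in([.56,-.03],[.53,-.02],[.5,-.02]):
    p=proj(a,[*X,.17]); print(dep(a,p))
E
python3 k3.py
```

```text
time: 6.5
position: [0.6361, -0.0355, 0.2964]
tool_rot: [-3.133, 0.191, 0.008]
ft_force: [-0.7, -0.3, -1.6]
grip_width: 0.004
grip_force: 0.0
top
[354.09615385 320.70833333] [ 31  13 312]
[306.74206349 335.07142857] [ 21  14 252]
[373.63559322 341.49152542] [ 12  12 118]
[344.43766578 354.9602122 ] [100  15 377]
scene
[366.81481481 277.08641975] [ 23  13 162]
[406.53913043 278.00869565] [ 12  12 115]
[387.94915254 285.20338983] [10 10 59]
[367.         293.35714286] [14 11 56]
[340.18589744 303.46153846] [ 20  14 156]
[ 0.55828845 -0.02913987  0.18169017]
[ 0.5289399  -0.01941772  0.17923973]
[ 0.50078381 -0.02059471  0.16056303]
```

The lid surface is at z = 0.179, as it should be when shut and held, and the keys haven't moved. Next: above the steam key, tool square to the panel.

```bash
python3 go.py -.025 .08 .23 14
```

```text
world [0.433247 0.0689   0.23    ]
[-2.096e+02 -7.780e+01  7.090e+01 -1.000e-01  1.420e+01 -0.000e+00]
```

```bash
python3 -m jog '[[[-210,-78,0,0,14,0,0],[-210,-78,0,0,14,0,0],[-210,-78,0,0,14,0,0],[-210,-78,0,0,14,0,0],[-210,-78,0,0,14,0,0],[-210,-78,70,0,14,0,0],[-210,-78,70,0,14,0,0],[-210,-78,70,0,14,0,0],[-210,-78,70,0,14,0,0]]]'; python3 go.py -.010 .08 .143 14
python3 -c "
from h import *
d=snap('wrist','w4')
for n,X in(('steam',(.458,.066,.104)),('start',(.439,-.093,.104))): print(n,proj(d,X))"
```

```text
time: 7.5
position: [0.438, 0.0717, 0.2301]
tool_rot: [3.098, -0.179, 0.368]
ft_force: [0.1, 0.5, 0.0]
grip_width: 0.007
grip_force: 0.0
world [0.448142 0.067124 0.143   ]
[-10.2   3.1  87.2   0.1   0.4   0.2]
steam [322.04131226 247.18513526]
start [533.36349461 248.02747672]
```

View pics/w4.png

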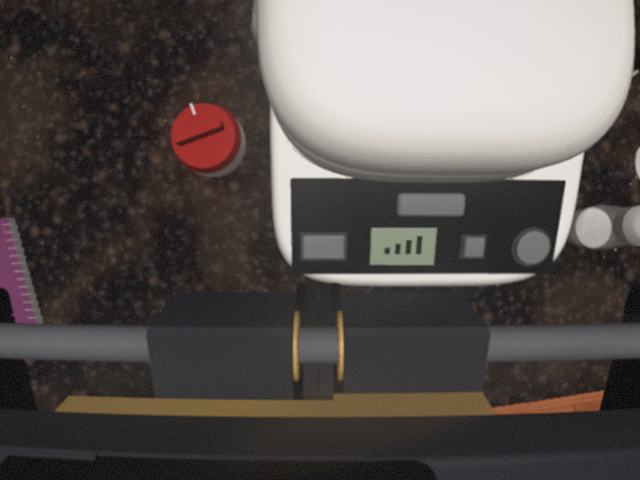

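The wrist view has the steam key at (323,246) and the start key at (532,247). My estimates project to (322,247) and (533,248), about 1 mm off. Approaching.

```bash
python3 -m jog '[[[-10,3,40,0,0,0,0],[-10,3,70,0,0,0,0],[-10,3,87,0,0,0,0],[-10,3,87,0,0,0,0]]]'; python3 go.py -.0012 .08 .109 14;python3 go.py 0 .08 .104 14
```

```text
time: 7.95
position: [0.4512, 0.0639, 0.1456]
tool_rot: [3.096, -0.193, 0.375]
ft_force: [0.2, 0.6, -0.5]
grip_width: 0.003
grip_force: 0.0
world [0.4568804  0.06608208 0.109     ]
[-3.5 -3.  36.8  0.2  0.2 -0.3]
world [0.458072 0.06594  0.104   ]
[-3.5 -3.  42.   0.2  0.2 -0.3]
```

```bash
python3 -m jog '[[[-3,-2,12,0,0,0,0],[-3,-2,24,0,0,0,0],[-3,-2,33,0,0,0,0],[-3,-2,38,0,0,0,0],[-3,-2,40,0,0,0,0],[-3,-2,41,0,0,0,0]]]'; python3 go.py 0 .08 .104 14
```

```text
time: 8.55
position: [0.4568, 0.0672, 0.1034]
tool_rot: [3.097, -0.185, 0.37]
ft_force: [-1.5, -0.6, 0.6]
grip_width: -0.001
grip_force: 0.7
world [0.458072 0.06594  0.104   ]
[ 1.6  1.1 -0.2  0.2  0.4 -0. ]
```

```bash
python3 -m jog '[[[0,0,1,0,0,0,0],[0,0,2,0,0,0,0],[0,0,3,0,0,0,0],[0,0,3,0,0,0,0]]]'
```

```text
time: 8.95
position: [0.4576, 0.0672, 0.1008]
tool_rot: [3.098, -0.185, 0.371]
ft_force: [-2.2, 0.5, 2.9]
grip_width: 0.006
grip_force: 1.6
```

```bash
python3 -m jog '[[[0,0,1,0,0,0,0],[0,0,1,0,0,0,0],[0,0,1,0,0,0,0]]]'
```

```text
time: 9.25
position: [0.4579, 0.0672, 0.1]
tool_rot: [3.098, -0.185, 0.371]
ft_force: [-3.0, 0.5, 4.7]
grip_width: 0.004
grip_force: 3.0
```

```bash
python3 -m jog '[[[0,0,1,0,0,0,0],[0,0,1,0,0,0,0]]]'
```

```text
time: 9.45
position: [0.4579, 0.0672, 0.0998]
tool_rot: [3.097, -0.185, 0.37]
ft_force: [-8.7, -1.4, 13.0]
grip_width: 0.008
grip_force: 7.3
```

```bash
python3 -c "
from h import *
d=snap('scene','s5')
c=d['image'][240:330,300:430]
cv2.imwrite('pics/s5c.png',cv2.resize(c,None,fx=5,fy=5,interpolation=2)[:,:,::-1])"
```

```text
(no output)
```

View pics/s5c.png

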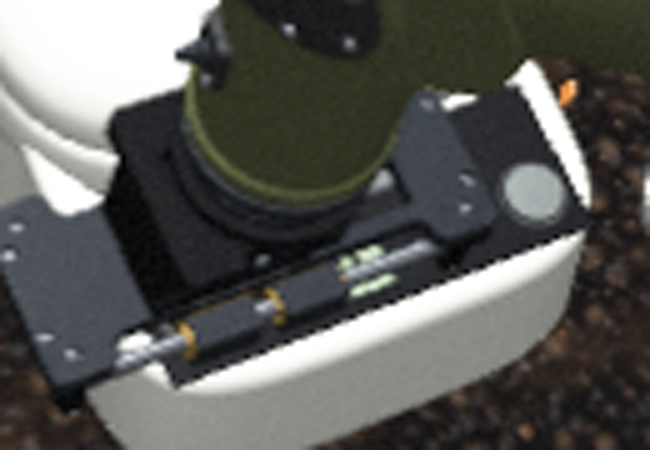

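The crop shows the gripper over the steam key. Force rose sharply to about 15 N at the bottom of the stroke, so the key is fully pressed. Backing off and moving to the start key.

```bash
python3 -m jog '[[[0,0,-10,0,0,0,0],[0,0,-40,0,0,0,0],[0,50,-40,0,0,0,0],[0,100,-40,0,0,0,0],[0,150,-40,0,0,0,0],[0,160,-40,0,0,0,0],[0,160,-40,0,0,0,0],[0,160,-40,0,0,0,0]]]'; python3 go.py 0 -.08 .104 14
python3 -c "
from h import *
d=snap('top','t6');g=d['image'];print([proj(d,X) for X in((.458,.066,.104),(.439,-.093,.104))]);
s=snap('scene','s6')"
```

```text
time: 10.3
position: [0.4299, -0.0895, 0.138]
tool_rot: [3.098, -0.184, 0.372]
ft_force: [0.3, 0.7, -0.3]
grip_width: 0.008
grip_force: 0.0
world [ 0.439128 -0.09294   0.104   ]
[ 1.2  2.3 35.3  0.1  0.3  0. ]
[array([306.77203007, 336.65399795]), array([401.25434193, 345.99817549])]
```

```bash
python3 -m jog '[[[1,2,12,0,0,0,0],[1,2,22,0,0,0,0],[1,2,29,0,0,0,0],[1,2,33,0,0,0,0],[1,2,36,0,0,0,0],[1,2,38,0,0,0,0],[1,2,39,0,0,0,0],[1,2,39,0,0,0,0]]]'; python3 go.py 0 -.08 .104 14
```

```text
time: 11.2
position: [0.4394, -0.0937, 0.1005]
tool_rot: [3.098, -0.185, 0.371]
ft_force: [-2.5, 0.8, 3.3]
grip_width: 0.006
grip_force: 1.8
world [ 0.439128 -0.09294   0.104   ]
[ 0.5 -0.7 -3.5  0.1  0.3 -0. ]
```

```bash
python3 -m jog '[[[0,0,1,0,0,0,0],[0,0,1,0,0,0,0]]]'
```

```text
time: 11.4
position: [0.4396, -0.0938, 0.1001]
tool_rot: [3.098, -0.185, 0.371]
ft_force: [-6.2, 3.1, 8.6]
grip_width: 0.005
grip_force: 4.6
```

```bash
python3 -m jog '[[[0,0,1,0,0,0,0],[0,0,1,0,0,0,0]]]'
```

```text
time: 11.6
position: [0.4398, -0.0938, 0.0999]
tool_rot: [3.098, -0.185, 0.37]
ft_force: [-10.2, 3.0, 16.5]
grip_width: 0.008
grip_force: 9.2
```

The start key is at its stop too. Retreating clear, then a final look.

```bash
python3 -m jog '[[[0,0,-15,0,0,0,0],[0,0,-60,0,0,0,0],[0,0,-110,0,0,0,0],[0,0,-140,0,0,0,0],[0,100,-140,0,0,0,0],[0,100,-140,0,0,0,0],[0,200,-140,0,0,0,0],[0,200,-140,0,0,0,0],[0,200,-140,0,0,0,0],[0,200,-140,0,0,0,0]]]'; python3 -c "
from h import *
d=snap('scene','s7');a=snap('top','t7');print([dep(a,proj(a,[*X,.17])) for X in([.56,-.03],[.53,-.02],[.5,-.02])])
cv2.imwrite('pics/s7c.png',cv2.resize(d['image'][140:340,230:490],None,fx=3,fy=3)[:,:,::-1])"
```

```text
time: 12.6
position: [0.3827, -0.2899, 0.2347]
tool_rot: [3.097, -0.191, 0.371]
ft_force: [1.3, 0.6, -0.4]
grip_width: 0.007
grip_force: 0.0
[array([ 0.55841629, -0.02920411,  0.18081704]), array([ 0.52911101, -0.01951171,  0.17774832]), array([ 0.50087119, -0.02066101,  0.15951093])]
```

View pics/s7c.png

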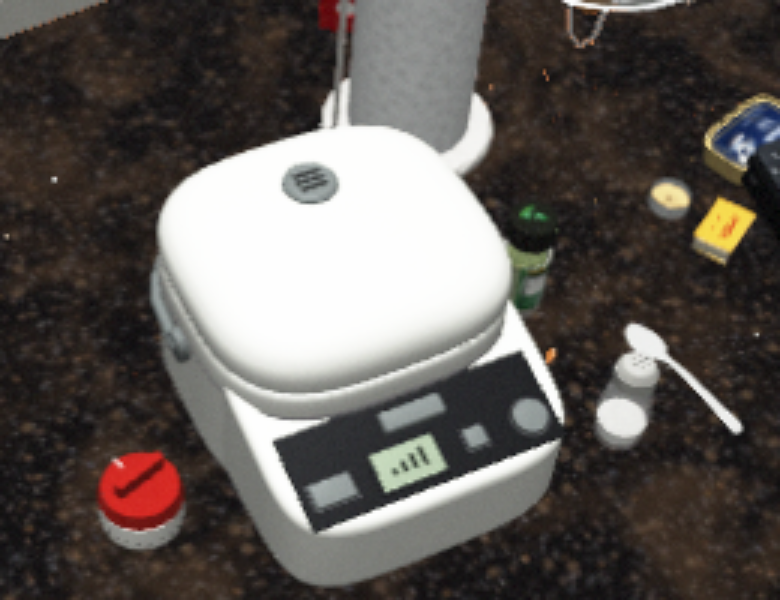

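The final crop shows the lid shut, the keys back up, and the shaker, jar, timer and spoon still standing where they were. Handing in.

```bash
python3 -c "
from bench import ctrl
print(ctrl.close_job())"
```

```text
the job is handed in; nothing more can be done
None
```

The lid is shut and held by its catch, and the steam key and then the start key were each pressed to the stop. Nothing round the cooker was disturbed, and the job was handed in at about 13 s; the hand-in returned no verdict.

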